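# Flip the sample dock tags to match the bottles

## Task

Bring the flip tags of the four sample docks up to date: with a fingertip, gently push over each tag that is wrong, so that every dock with a bottle in its bay has its tag leaning back towards the bay with the disc face up, and every dock without a bottle has its tag leaning forward towards the robot with the bar face up. A loose cap lying in a bay does not count as a bottle. Leave the tags that are already right as they are, and do not grasp, lift or shift the bottles, caps or anything else on the bench.

Things in the scene. Friction and masses are not known exactly. Their poses are not given: they have to be found in the camera images.
- dock_a: sample dock, grey base 200 (x) x 84 (y) x 6 mm, fixed; the four stand side by side in any order, 108 mm apart, on an 8 mm plate. Origin: centre of its underside, 8 mm above the bench; x points away from the robot, z up. Tag's hinge line: along y, at x = -50, z = 36 mm, between two posts 48 mm apart that rise to z = 42 mm. Bottle bay: at x = +60 mm
- bay_a (a point): centre of the floor of dock_a's bottle bay (14 mm above the bench): a square of 62 mm inside a low rim 12 mm high, 5 mm thick; orientation as the dock's
- tag_a (a joint): flip tag of dock_a: white flap 44 mm wide, 4 mm thick, 30 g, 58 mm long from its hinge line, black disc on its robot-side face, black bar on its bay-side face. 0 = upright, +0.6 rad = on its stop leaning to the bay (disc up), -0.6 = leaning to the robot (bar up); its free edge is then 33 mm from the hinge line, 92 mm above the bench. Swings freely, falls to a stop once past upright
- dock_b: sample dock, grey base 200 (x) x 84 (y) x 6 mm, fixed; the four stand side by side in any order, 108 mm apart, on an 8 mm plate. Origin: centre of its underside, 8 mm above the bench; x points away from the robot, z up. Tag's hinge line: along y, at x = -50, z = 36 mm, between two posts 48 mm apart that rise to z = 42 mm. Bottle bay: at x = +60 mm
- bay_b (a point): centre of the floor of dock_b's bottle bay (14 mm above the bench): a square of 62 mm inside a low rim 12 mm high, 5 mm thick; orientation as the dock's
- tag_b (a joint): flip tag of dock_b: white flap 44 mm wide, 4 mm thick, 30 g, 58 mm long from its hinge line, black disc on its robot-side face, black bar on its bay-side face. 0 = upright, +0.6 rad = on its stop leaning to the bay (disc up), -0.6 = leaning to the robot (bar up); its free edge is then 33 mm from the hinge line, 92 mm above the bench. Swings freely, falls to a stop once past upright
- dock_c: sample dock, grey base 200 (x) x 84 (y) x 6 mm, fixed; the four stand side by side in any order, 108 mm apart, on an 8 mm plate. Origin: centre of its underside, 8 mm above the bench; x points away from the robot, z up. Tag's hinge line: along y, at x = -50, z = 36 mm, between two posts 48 mm apart that rise to z = 42 mm. Bottle bay: at x = +60 mm
- bay_c (a point): centre of the floor of dock_c's bottle bay (14 mm above the bench): a square of 62 mm inside a low rim 12 mm high, 5 mm thick; orientation as the dock's
- tag_c (a joint): flip tag of dock_c: white flap 44 mm wide, 4 mm thick, 30 g, 58 mm long from its hinge line, black disc on its robot-side face, black bar on its bay-side face. 0 = upright, +0.6 rad = on its stop leaning to the bay (disc up), -0.6 = leaning to the robot (bar up); its free edge is then 33 mm from the hinge line, 92 mm above the bench. Swings freely, falls to a stop once past upright
- dock_d: sample dock, grey base 200 (x) x 84 (y) x 6 mm, fixed; the four stand side by side in any order, 108 mm apart, on an 8 mm plate. Origin: centre of its underside, 8 mm above the bench; x points away from the robot, z up. Tag's hinge line: along y, at x = -50, z = 36 mm, between two posts 48 mm apart that rise to z = 42 mm. Bottle bay: at x = +60 mm
- bay_d (a point): centre of the floor of dock_d's bottle bay (14 mm above the bench): a square of 62 mm inside a low rim 12 mm high, 5 mm thick; orientation as the dock's
- tag_d (a joint): flip tag of dock_d: white flap 44 mm wide, 4 mm thick, 30 g, 58 mm long from its hinge line, black disc on its robot-side face, black bar on its bay-side face. 0 = upright, +0.6 rad = on its stop leaning to the bay (disc up), -0.6 = leaning to the robot (bar up); its free edge is then 33 mm from the hinge line, 92 mm above the bench. Swings freely, falls to a stop once past upright
- bottle_1: capped clear sample bottle, 56 mm across, 90 mm tall, about 150 g, standing loose in one of the bays; origin at the centre of its underside
- cap_1: loose white bottle cap, 32 mm across, 14 mm high, lying alone in a bay without a bottle; origin at the centre of its underside
- bottle_2: capped clear sample bottle, 56 mm across, 90 mm tall, about 150 g, standing loose in one of the bays; origin at the centre of its underside
- cap_2: loose white bottle cap, 32 mm across, 14 mm high, lying alone in a bay without a bottle; origin at the centre of its underside
- vial: small glass vial, 18 mm across, 45 mm tall, standing on the plate between the two middle docks, beside their bays; loose, not part of the job
- mouse: black computer mouse, 100 x 58 x 33 mm, on the bench right of the plate; loose, not part of the job
- wrench: steel wrench, 140 mm long, lying on the bench along the plate's robot-side edge; loose, not part of the job
- jar: plastic jar, 60 mm across, 75 mm tall, standing right of the plate; loose, not part of the job
- tip_box: grey box with clear lid, 120 x 80 x 57 mm, left of the plate; loose, not part of the job
Things that resemble listed ones, but are neither listed nor needed, are in the scene too. Leave any yellow look-alike of the bottle_1 alone. Leave any red look-alike of the bottle_2 alone.

How it is judged:
By the outcome, as a careful person would: the job done as asked, in the order asked, and still so for the second after the job is handed in, with the robot touching nothing.
It also fails if it takes over 64 s, if anything falls off the work surface, if the arm or the gripper's body presses on something with over 40 N, if the wrist force passes 120 N, or if a joint passes its speed limit or range.

## Robot

A 6-joint arm with a two-finger parallel gripper is mounted at the origin on the work surface. World frame = base frame: x ahead of the robot, y to its left, z up, the work surface at z = 0. Lengths are in m, angles in degrees, forces in N, time in s.
With the tool pointing down it reaches from about 0.375 to 0.9 m from the base axis. Payload 3.1 kg.
Tool frame: the origin (TCP) lies midway between the tips of the shut fingers; the grasp point (between the pads) lies 19 mm behind it (env.pinch_z is the distance from the TCP to the grasp point, in m); z points along the fingers, y is the direction in which the jaws open and shut (so a half turn about z gives the same grasp; the last joint's range is limited). The gripper opens to 87 mm and grips with 3 to 60 N. Pads are 19 mm wide; open, the fingers measure 117 mm over their backs; the gripper's body (75 mm by 190 mm) begins 51 mm behind the grasp point.
Start: joints at [59.674, 30.224, 82.088, -0, 67.689, -10.227], TCP at [0.215, 0.587, 0.223] pointing down, gripper open.
Joint ranges: [-176.69, 176.69], [-43.24, 126.21], [12.49, 139.97], [-82, 262], [0, 151.66], [-163.58, 163.58]. Speed limits (degrees/s): [159.86, 159.86, 180, 180, 180, 180].

## Interface

Orientations are given as a 3x3 rotation matrix whose columns are the frame's x, y, z axes.
In Python, from plant import env gives the robot as it stands. Calls block until the motion is done:
- env.move_to(position, orientation): joint-space move of the TCP to a pose.
- env.movel(position, rate=0.15, frame=None): straight line of the TCP; frame=None keeps the orientation; rate is the mean speed in m/s.
- env.movej(angles): joint-space move.
- env.move_gripper(opening): finger opening in m; the grip force is fixed at half the most; returns when the fingers have stopped.
- env.wait(seconds).
- env.solve_ik(position, orientation): joint angles nearest the present ones, or None.
- env.read_state(): the state.
- env.read_camera(name): name is "side" or "top"; returns the picture (384x512x3 uint8, red, green, blue); there is no depth.
- env.camera_params(name): a dict with "K" (3x3 intrinsics, pixels), "xyz" and "rotation" of the camera in the world. Camera axes: x right, y down, z forward; pixel columns grow to the right and rows downward; lengths in m; the calibration is good to about 2 mm. A picture is of the moment at which its call begins. camera_params takes no time and is no camera call.
A pose or a line that the arm cannot do raises env.Unreachable and nothing moves.
- env.hand_in(): hands the job in, once; it reports no verdict.
Trained networks look in the newest picture that a camera, given by its name, has taken for a name from the list of things; names that differ only in an ending like _2 or _b are one class to them, and where a whole thing is asked for, a point or a joint stands for the part that bears it (a point fixed in the world has none). Each returns a list of dicts, best first, with "conf" (0 to 1); they miss things now and then, are a little off and sometimes report something else, mostly with a low value. They report only what shows in the picture. A call takes as long as a camera call. They do not tell look-alikes from the thing itself.
- env.recognise(camera, thing): "extent" ([left, top, right, bottom] in pixels, round what is visible of it).
- env.silhouettes(camera, thing): "region" (384x512 bool, what is visible of it) and "extent" ([left, top, right, bottom] in pixels, round what is visible of it).
The state is a dict: "time_s": time; "qpos": joint angles; "joint_velocities": joint speeds; "joint_efforts": joint torques, N m; "position": TCP position; "orientation": TCP orientation; "wrist_force": force on the tool from outside, world axes, zero at the start; "wrist_torque": the same for the moment, N m; "width": finger opening in m.
Only numpy, scipy, OpenCV 4.12 (cv2) and the standard library are available. Lean on these libraries where they do the work, as an engineer would, in place of code of your own. Each camera call takes 0.05 s, during which the arm holds its last target. There are 200 camera calls.

## Working session

There is one attempt and no reset: what is moved stays moved. The work goes in short steps, each a Python script; the robot and the scene stay as the last script left them, time stands still between calls to the robot, and variables do not carry over. Pictures are saved under pics/ and viewed, about 8 in all and at most 12, crops included, and the job is handed in when it is done.

```bash
mkdir -p pics; ls
python3 - <<'E'
from plant import env
import cv2,numpy as np
for c in ("top","side"):
    im=env.read_camera(c); cv2.imwrite(f"pics/{c}0.png",cv2.resize(im[:,:,::-1],(800,600),interpolation=cv2.INTER_CUBIC))
    p=env.camera_params(c); print(c,np.round(p["K"],1).tolist(),np.round(p["xyz"],3),np.round(p["rotation"],3).tolist())
    for t in ("dock_a","tag_a","bottle_1","cap_1","vial"):
        print(t,[(np.round(d["extent"]).astype(int).tolist(),round(d["conf"],2)) for d in env.recognise(c,t)])
print(env.read_state()["time_s"])
E
```

```text
pics
top [[371.1, 0.0, 256.4], [0.0, 371.1, 187.6], [0.0, 0.0, 1.0]] [0.378 0.003 0.908] [[0.148, -0.969, 0.197], [-0.989, -0.144, 0.033], [-0.003, -0.199, -0.98]]
dock_a [([342, 138, 374, 218], 0.69), ([249, 139, 289, 216], 0.65), ([209, 136, 247, 213], 0.61), ([293, 143, 329, 218], 0.56)]
tag_a [([213, 171, 236, 194], 0.7), ([307, 178, 326, 200], 0.66), ([349, 177, 376, 200], 0.6)]
bottle_1 [([347, 139, 374, 167], 0.96), ([339, 273, 371, 298], 0.82), ([214, 133, 240, 162], 0.75), ([169, 100, 198, 126], 0.6), ([208, 136, 246, 214], 0.51), ([343, 145, 375, 221], 0.29)]
cap_1 [([308, 150, 320, 162], 0.68), ([267, 147, 276, 158], 0.62)]
vial []
side [[349.6, 0.0, 258.5], [0.0, 349.6, 194.1], [0.0, 0.0, 1.0]] [ 0.313 -0.499  0.547] [[0.918, -0.246, 0.311], [-0.396, -0.592, 0.702], [0.011, -0.767, -0.641]]
dock_a [([286, 254, 401, 329], 0.78), ([233, 190, 327, 245], 0.72), ([216, 158, 302, 211], 0.66), ([396, 281, 447, 331], 0.16)]
tag_a [([313, 253, 350, 298], 0.93), ([234, 161, 256, 187], 0.85), ([326, 224, 343, 242], 0.66), ([245, 194, 262, 214], 0.46)]
bottle_1 [([354, 237, 392, 284], 0.82), ([192, 313, 230, 368], 0.81), ([274, 122, 297, 158], 0.77), ([266, 148, 293, 188], 0.72)]
cap_1 [([325, 224, 340, 244], 0.73), ([293, 195, 309, 209], 0.69)]
vial [([308, 206, 316, 226], 0.56)]
0.6
```

View pics/top0.png

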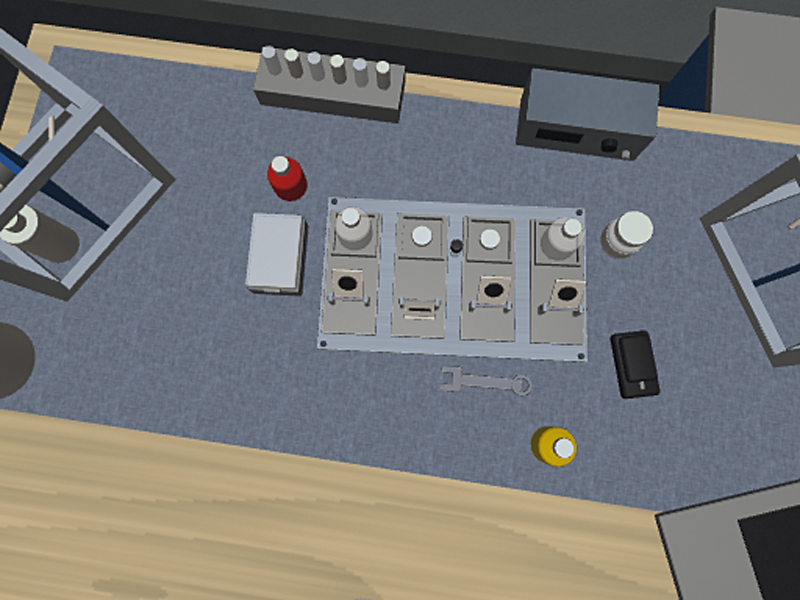

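View pics/side0.png

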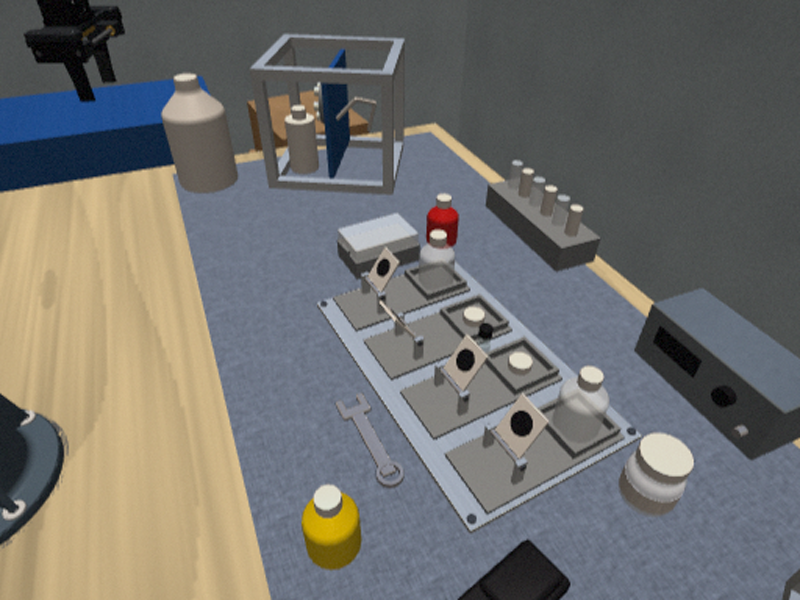

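The side and top views agree. From left to right:
- **Dock 1:** bottle, disc up, so it is right.
- **Dock 2:** cap, bar up, so it is right.
- **Dock 3:** cap, disc up, so it is wrong.
- **Dock 4:** bottle, disc up, so it is right.

The red and yellow bottles stand off the plate. Only dock 3's tag needs pushing (top picture, about (492,291) of 800x600). Next I'll localise its hinge.

```bash
cat > h.py <<'E'
from plant import env
import numpy as np, cv2
S=512/800
def ray(c,u,v,z):
    p=env.camera_params(c);d=np.array(p["rotation"])@np.linalg.inv(p["K"])@[u,v,1];o=np.array(p["xyz"])
    return o+d*(z-o[2])/d[2]
def proj(c,P):
    p=env.camera_params(c);q=(np.atleast_2d(P)-p["xyz"])@np.array(p["rotation"])@np.array(p["K"]).T
    return q[:,:2]/q[:,2:]
E
python3 - <<'E'
from h import *
def show(n,c,pts,z):
    for u,v in pts: print(n,c,(u,v),np.round(ray(c,u*S,v*S,z),3))
show("screw","top",[(334,202),(581,213),(581,355),(323,343)],.008)
show("screw","side",[(323,304),(472,519),(631,433)],.008)
show("post3","top",[(481,301),(506,307)],.05)
show("post3","side",[(436,366),(463,393)],.05)
show("cagebase","top",[(65,295)],0); show("cagebase","side",[(270,187),(390,187)],0)
for c in("top","side"):
    im=cv2.imread(f"pics/{c}0.png")
    x0,y0,w,h=(430,190,180,180) if c=="top" else (380,300,180,180)
    cv2.imwrite(f"pics/{c}1.png",cv2.resize(im[y0:y0+h,x0:x0+w],(600,600),interpolation=cv2.INTER_CUBIC))
a,b=(cv2.imread(f"pics/{c}1.png") for c in("top","side"))
cv2.imwrite("pics/both1.png",cv2.resize(np.hstack([a,b]),(800,400)))
E
```

```text
screw top (334, 202) [0.693 0.163 0.008]
screw top (581, 213) [ 0.733 -0.238  0.008]
screw top (581, 355) [ 0.503 -0.258  0.008]
screw top (323, 343) [0.462 0.141 0.008]
screw side (323, 304) [0.46  0.137 0.008]
screw side (472, 519) [ 0.501 -0.26   0.008]
screw side (631, 433) [ 0.731 -0.238  0.008]
post3 top (481, 301) [ 0.556 -0.09   0.05 ]
post3 top (506, 307) [ 0.552 -0.128  0.05 ]
post3 side (436, 366) [ 0.543 -0.083  0.05 ]
post3 side (463, 393) [ 0.553 -0.135  0.05 ]
cagebase top (65, 295) [0.478 0.563 0.   ]
cagebase side (270, 187) [0.471 0.553 0.   ]
cagebase side (390, 187) [0.702 0.459 0.   ]
```

View pics/both1.png

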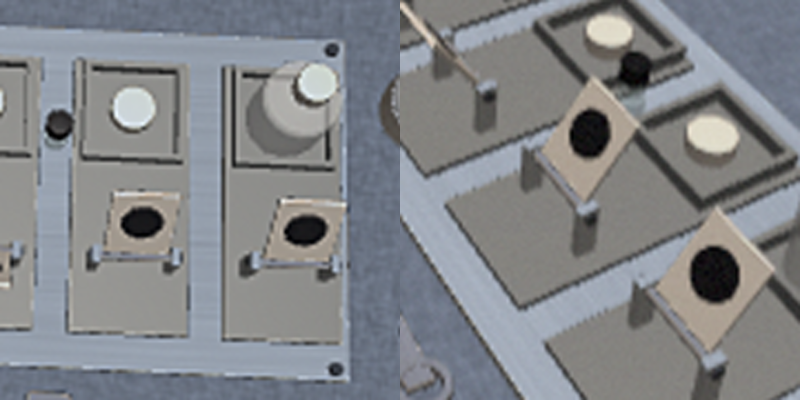

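The hinge of dock 3 is at about (0.554, -0.107), and the plate is turned by about 5.7°. I'll retract away from the cage first, then go down on the bay side with shut fingers and push towards the robot.

```bash
cat >> h.py <<'E'
X=np.array([.995,.0993,0]);Y=np.array([-.0993,.995,0]);H=np.array([.5536,-.1067,0])
E
python3 - <<'E'
from h import *
q=np.array(env.read_state()["qpos"])
best=None
for s in(1,-1):
    y=s*Y;z=np.array([0,0,-1.]);R=np.c_[np.cross(y,z),y,z]
    k=env.solve_ik(H+.068*X+[0,0,.2],R)
    if k is not None and (best is None or abs(k[5]-q[5])<best[0]): best=(abs(k[5]-q[5]),R,k)
R=best[1];print(np.round(best[2],1))
env.move_gripper(0)
env.movel([.24,.42,.25],rate=.2)
env.move_to(H+.068*X+[0,0,.2],R)
s=env.read_state();print(s["time_s"],s["position"],s["width"])
env.movel(H+.068*X+[0,0,.08],rate=.12)
print(env.read_state()["wrist_force"])
for d in (.035,.015,-.003):
    env.movel(H+d*X+[0,0,.08],rate=.05); print(d,np.round(env.read_state()["wrist_force"],2))
env.wait(.3)
env.movel(H+.03*X+[0,0,.08],rate=.1)
env.movel(H+.03*X+[0,0,.25],rate=.15)
env.movel([.38,.15,.3],rate=.25)
env.wait(.5)
print(env.read_state()["time_s"])
a,b=(cv2.resize(env.read_camera(c)[100:340,160:480,::-1],(400,300)) for c in("top","side"))
cv2.imwrite("pics/after.png",cv2.resize(np.hstack([a,b]),(800,300)))
E
```

```text
[-19.3  32.   82.8  -0.   65.3  65. ]
5.4417 [ 0.62120391 -0.09875633  0.20010619] 0.0002766136623172767
[-0.63370561 -0.03087958  0.02348743]
0.035 [ 0.56  0.72 -0.5 ]
0.015 [-0.31 -0.07  0.7 ]
-0.003 [0.06 0.13 0.06]
12.4917
```

View pics/after.png

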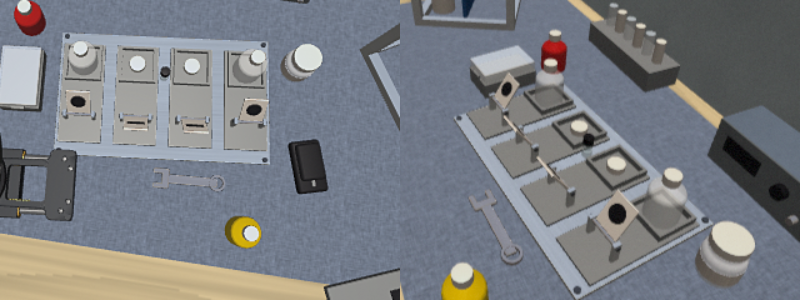

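Dock 3's tag now leans forward with the bar up, and nothing else looks moved. The left bottle seems to sit far back in its bay, so I'm checking whether it is really in it before handing in.

Run:
```python
from h import *
C=np.array([.598,-.048,0])
ims=[]
for c in("top","side"):
    im=env.read_camera(c)[:,:,::-1]
    dets=env.recognise(c,"bottle_1")
    for n,yy in(("L",.162),("R",-.162)):
        B=C+.06*X+yy*Y
        t=np.linspace(0,2*np.pi,60);ring=np.c_[np.cos(t),np.sin(t),0*t]*.028
        pts=np.vstack([proj(c,B+ring+[0,0,.014]),proj(c,B+ring*.9+[0,0,.06]),proj(c,B+ring*.4+[0,0,.104])])
        print(c,n,"expected",np.round(np.r_[pts.min(0),pts.max(0)]).astype(int),"captop",np.round(proj(c,B+[0,0,.104])[0]))
        u,v=np.round(proj(c,B+[0,0,.05])[0]).astype(int)
        cr=im[v-33:v+33,u-33:u+33]; f=400/66
        cr=cv2.resize(cr,(400,400),interpolation=cv2.INTER_CUBIC)
        sq=np.array([[1,1],[1,-1],[-1,-1],[-1,1]])*.031
        for P,col in((B+ring+[0,0,.014],(0,255,0)),(B+sq[:,:1]*X+sq[:,1:]*Y+[0,0,.014],(0,0,255)),(B+ring*.5+[0,0,.104],(255,0,0))):
            cv2.polylines(cr,[np.int32((proj(c,P)-[u-33,v-33])*f)],True,col,1)
        ims.append(cr)
    print([(np.round(d["extent"]).astype(int).tolist(),round(d["conf"],2)) for d in dets])
g=np.vstack([np.hstack(ims[:2]),np.hstack(ims[2:])]);cv2.imwrite("pics/bot.png",cv2.resize(g,(600,600)))
```

```text
top L expected [215 133 238 161] captop [224. 138.]
top R expected [345 140 372 167] captop [367. 145.]
[([342, 138, 373, 165], 0.84), ([281, 235, 341, 254], 0.69), ([170, 98, 195, 127], 0.66), ([215, 134, 239, 161], 0.6)]
side L expected [267 146 290 186] captop [280. 148.]
side R expected [353 233 388 283] captop [379. 238.]
[([272, 124, 296, 159], 0.93), ([268, 145, 291, 185], 0.84), ([357, 234, 391, 282], 0.7), ([194, 311, 232, 368], 0.62)]
```

View pics/bot.png

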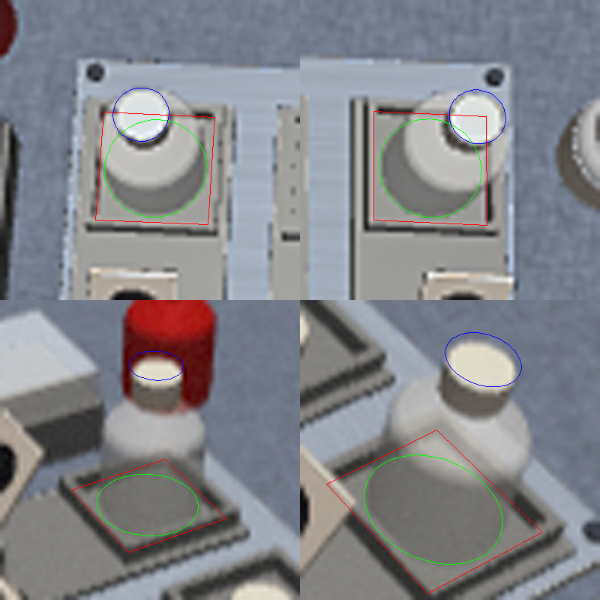

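The predicted outlines of a bottle standing in each outer bay match the pictures, with the cap rings on the caps. Both bottles are therefore in their bays.

```bash
python3 -c "
from plant import env
print(env.hand_in())"
```

```text
the job is handed in; nothing more can be done
None
```

The job is done and handed in. Only one tag was wrong: the second dock from the right held just a loose cap but showed its disc. I pushed that tag forward with the shut fingertips, and it now leans towards the robot with the bar face up.

- **Last pictures:** before hand-in, both cameras showed the two outer docks with bottles and discs up, and the two middle docks with caps and bars up. Nothing else looked moved.
- **Bottles:** the left bottle looked far back in its bay, so I projected a bottle standing in each outer bay into both pictures. Both bottles matched, so both are in their bays.
- **Contact and time:** the wrist force read at most about 1 N at the points I checked. The robot's clock was about 12.5 s when the last motion ended, and the arm was clear of everything.
- **Detection error:** in the last top picture the detector took one stray patch, around (311, 245), for a bottle. It does not fit a bottle in either bay, so I ignored it.

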